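# Slide the reflector crate shut and bar its lid

## Task

With the fingertips, gently push the sliding lid of the wooden reflector crate fully shut, flush with the crate's end, and only then push the steel turn catch round until it lies straight across the end of the lid. Only push: do not grip or lift anything, and leave the other things on the shelf where they are.

Things in the scene. Friction and masses are not known exactly. Their poses are not given: they have to be found in the camera images.
- crate: Open-topped light-wood crate holding round reflectors, screwed to the shelf: 120 mm (its x) by 220 mm (its y), walls 100 mm high; side rails along both long sides rise to 121 mm and hold the lid down. Origin: centre of its underside; z up. The lid slides along the crate's y and sticks out past the crate's +y end; the catch sits at that end, at the +x corner.
- lid_end (a point): Middle of the outer (+y) end face of the lid, at half its thickness, 108.5 mm above the shelf. The lid is a flat wooden board 100 mm wide (crate x), 220 mm long (crate y), 14 mm thick (101.5 to 115.5 mm above the shelf), with no knob: push its end face along the crate's -y. When shut this point is at (0, 110, 108.5) mm in the crate's frame. Sliding friction about 2 N; it stays where it is left. A thin felt pad gives a little at the shut stop.
- lid (a joint): How far the lid sticks out past the crate's end, in m: 0 = shut and flush (stop), grows as it slides open along the crate's +y (stop at 0.13).
- catch_pivot (a point): Pivot of the turn catch, on its vertical axis at half the bar's height (108 mm above the shelf); fixed at (66, 121, 108) mm in the crate's frame on a steel bracket whose outline is x 53 to 79, y 103 to 133 mm and top 99 mm.
- catch_tip (a point): End of the catch's bar, at half its height: 84 mm from the pivot. The bar is steel, 12 mm wide and 16 mm high (100 to 116 mm above the shelf), and swings level about the pivot; below it is free space except for the bracket. Its half of the width towards the lid when across is the solid catch_c0, the outer half (the side to push on) catch_c1. A light push (under 1 N at the tip) turns it; it stays where it is left.
- catch (a joint): Angle of the catch in rad: 0 = bar points along the crate's -x, straight across the lid's end (stop); grows as it swings open, clockwise from above: at 1.57 it points along the crate's +y, and the stop is at 2.3. At angle a the bar points along (-cos a, sin a) in the crate's x, y.
- rear_light: Bystander: white plastic rear light, 36 x 46 x 62 mm, loose, upright; a grey press button on its top. Origin: centre of its underside.
- cassette_tool: Bystander: flat stainless steel cassette tool, 165 mm long, 38 mm wide at its round head and up to 28 mm high there, loose, lying on the shelf. Origin: on its underside near the middle; its x runs along it, the head at +x.
- grip_cover: Bystander: green silicone handlebar grip cover, a tube 124 mm long and 32 mm thick, loose, lying along its x. Origin: middle of its underside.
- mini_vise: Bystander: compact black mini vise with a turning knob, about 110 x 70 x 78 mm, loose, upright. Origin: centre of its base plate's underside.

How it is judged:
On the way, in this order (a step that is already met when the one before it is completed fails the run):
1. the lid is pushed shut while the catch is still swung open (value of joint lid below 0.005 m and value of joint catch above 1 rad), for 0.2 s.
2. the catch is pushed round across the lid's end (value of joint lid below 0.005 m and value of joint catch below 0.15 rad), for 0.2 s.
At the end, for the whole second after the job is handed in: The lid is within 5 mm of flush, the catch within 0.15 rad (about 9 degrees) of straight across the lid's end and at rest, and no bystander has moved 20 mm (all of step 2 and velocity of joint catch between -0.05 and 0.05 rad/s and distance of each of rear_light, cassette_tool, grip_cover, mini_vise from where it was at the start of the episode below 0.02 m); the robot touches nothing.
It fails at once if the catch is swung in before the lid is shut (value of joint lid above 0.012 m and value of joint catch below 1 rad).
It fails at once if the catch's bar is gripped (squeezed from both sides) (contact force between the fingers and catch_c0 above 6 N and contact force between the fingers and catch_c1 above 6 N).
It fails at once if the crate, lid or catch is shoved hard, with more than 60 N (contact force between the fingers and crate above 60 N).
It fails at once if one of the other things is moved 20 mm or more, or lifted (distance of any of rear_light, cassette_tool, grip_cover, mini_vise from where it was at the start of the episode above 0.02 m).
It also fails if it takes over 45 s, if anything falls off the work surface, if the arm or the gripper's body presses on something with over 40 N, if the wrist force passes 120 N, or if a joint passes its speed limit or range.

## Robot

A 6-joint arm with a two-finger parallel gripper is mounted at the origin on the work surface. World frame = base frame: x ahead of the robot, y to its left, z up, the work surface at z = 0. Lengths are in m, angles in rad, forces in N, time in s.
With the tool pointing down it reaches from about 0.35 to 0.975 m from the base axis. Payload 4.9 kg.
Tool frame: the origin (TCP) lies on the centre line of the jaws, within the pads' length; the fingertips stand 11 mm ahead of it and the grasp point (between the pads) lies 8 mm behind it; z points along the fingers, y is the direction in which the jaws open and shut (so a half turn about z gives the same grasp; the last joint's range is limited). The gripper opens to 85 mm and grips with 20 to 120 N. Pads are 22 mm wide; open, the fingers measure 114 mm over their backs; the gripper's body (76 mm by 85 mm) begins 54 mm behind the grasp point. The pads swing forward as they close: fully open they stand 13 mm farther back than shut.
Start: joints at [1.1, 0.053, 1.613, -0, 1.476, -0.119], TCP at [0.215, 0.587, 0.242] pointing down, gripper open.
Joint ranges: [-3.01, 3.01], [-1.01, 2.22], [0.06, 2.58], [-1.02, 4.17], [0.09, 2.62], [-3.14, 3.14]. Speed limits (rad/s): [2.57, 2.57, 3.14, 3.14, 3.14, 3.14].

## Interface

Orientations are given as a unit quaternion [w, x, y, z].
In Python, from workcell import bot gives the robot as it stands. The module is installed in compiled form; this text tells all that it offers.
- The arm moves only by the tool drive_tool, never from a script. Its argument "moves" is a list of rows, each a list of 7 numbers: the turn, a rotation vector about the world's x, y, z in units of 6 degrees (1.0 is 6 degrees), then the shift along the world's x, y, z in units of 50 mm (1.0 is 50 mm), then the finger opening in mm, from 0 to 85.4. A call has 1 to 10 rows; each row is the pose to reach, as a shift and turn from the pose commanded when the call began; what a row does not reach only later rows make up. A row lasts 1/8 s, in which the tool goes at most 62.5 mm and 10.7 degrees, less where a joint would pass 70% of its speed; a pose out of reach is approached as far as the arm can. A call with a gripper value outside its range is refused whole. The fingers move at their own pace and stop on an object; "grip_force" is the grip in N (left out, the last holds). Time passes only in rows, so rows that repeat a pose let the fingers close. It gives the time, the measured TCP pose, the force and the opening at its end, in the units of the state.
- bot.get_obs(): the state, without advancing time (a new reading comes with each control period).
- bot.capture(name): name is "scene" or "top"; returns the picture (400x640x3 uint8, red, green, blue); there is no depth.
- bot.camera_info(name): a dict with "K" (3x3 intrinsics, pixels), "world_from_camera" (4x4, takes a point from camera to world coordinates). Camera axes: x right, y up, looking along -z (the intrinsics and any distortion apply to the point x, -y, -z); pixel columns grow to the right and rows downward; lengths in m; the calibration is good to about 2 mm. A picture is of the moment at which its call begins. camera_info takes no time and is no camera call.
- bot.hand_in(): hands the job in, once; it reports no verdict.
The state is a dict: "time_s": time; "joint_pos": joint angles; "joint_velocities": joint speeds; "joint_torque": joint torques, N m; "eef_pos": TCP position; "orientation": TCP orientation; "ft_force": force on the tool from outside, world axes, zero at the start; "torque": the same for the moment, N m; "finger_gap": opening from 0.0 (shut) to 1.0 (fully open).
Only numpy, scipy, OpenCV 4.12 (cv2) and the standard library are available. Lean on these libraries where they do the work, as an engineer would, in place of code of your own. Each camera call takes 0.05 s, during which the arm holds its last target. There are 200 camera calls.

## Working session

There is one attempt and no reset: what is moved stays moved. The work goes in short steps, Python scripts to look and compute and a tool call to move; the robot and the scene stay as the last step left them, time stands still between calls to the robot, and variables do not carry over. Pictures are saved under pics/ and viewed, about 8 in all and at most 12, crops included, and the job is handed in when it is done.

Besides the shell and the picture viewer there is one more tool, called after "Emit:" by a JSON object that holds its "op" and its "data". drive_tool: Moves the arm, as the interface text tells. Its arguments: {"type":"object","properties":{"moves":{"type":"array","items":{"type":"array","items":{"type":"number"}}},"grip_force":{"type":"number"}},"required":["moves"]}

```bash
mkdir -p pics; cat > h.py <<'E'
import numpy as np, cv2
from workcell import bot
def proj(name,P):
    c=bot.camera_info(name);T=np.linalg.inv(np.array(c["world_from_camera"]))
    p=np.atleast_2d(P)@T[:3,:3].T+T[:3,3]; p=p*[1,-1,-1]
    q=p@np.array(c["K"]).T; return q[:,:2]/q[:,2:]
def onz(name,uv,z):
    c=bot.camera_info(name);T=np.array(c["world_from_camera"])
    uv=np.atleast_2d(uv).astype(float)
    d=np.c_[uv,np.ones(len(uv))]@np.linalg.inv(np.array(c["K"])).T*[1,-1,-1]@T[:3,:3].T
    o=T[:3,3]; return o+d*((z-o[2])/d[:,2:])
def snap(name,f):
    im=bot.capture(name); cv2.imwrite("pics/"+f,im[:,:,::-1]); return im
E
python3 - <<'E'
from h import *
for n in("top","scene"):
    snap(n,n+"0.png");c=bot.camera_info(n);print(n,c)
o=bot.get_obs();print(o)
E
```

```text
top {'K': array([[411.78071018,   0.        , 319.21144235],
       [  0.        , 411.78071018, 194.99101817],
       [  0.        ,   0.        ,   1.        ]]), 'world_from_camera': array([[ 0.00622628,  0.99164833, -0.12882087,  0.43108851],
       [-0.9999752 ,  0.00659847,  0.00246263,  0.01828421],
       [ 0.00329209,  0.12880234,  0.99166482,  0.99048069],
       [ 0.        ,  0.        ,  0.        ,  1.        ]])}
scene {'K': array([[450.67953945,   0.        , 323.33288859],
       [  0.        , 450.67953945, 202.23727389],
       [  0.        ,   0.        ,   1.        ]]), 'world_from_camera': array([[ 0.23740575, -0.81694128,  0.52559057,  1.11392917],
       [ 0.97134739,  0.19347034, -0.13803435, -0.15084622],
       [ 0.01107977,  0.54330118,  0.83946475,  0.99885489],
       [ 0.        ,  0.        ,  0.        ,  1.        ]])}
{'time_s': 0.1, 'joint_pos': array([ 1.10002234e+00,  5.33083293e-02,  1.61419777e+00, -1.27642155e-05,
        1.47603997e+00, -1.19024258e-01]), 'joint_velocities': array([ 0.0002499 , -0.00177533, -0.00377352, -0.00108803, -0.00051683,
       -0.00142779]), 'joint_torque': array([ 7.12522287e-04, -3.94908249e+01, -3.71362817e+01, -6.18524496e-05,
        3.97901560e-03, -1.31276033e-05]), 'eef_pos': array([0.21509413, 0.58621293, 0.24115058]), 'orientation': array([-2.77795070e-04,  1.74968888e-01,  9.84573478e-01, -9.36391525e-04]), 'ft_force': array([ 0.67596623, -0.61966608,  0.28979048]), 'torque': array([-0.04777562,  0.04208338,  0.00101715]), 'finger_gap': 0.9984295695296135}
```

View pics/top0.png

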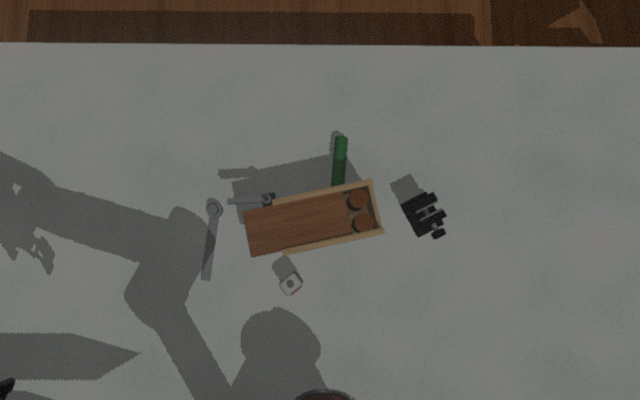

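View pics/scene0.png

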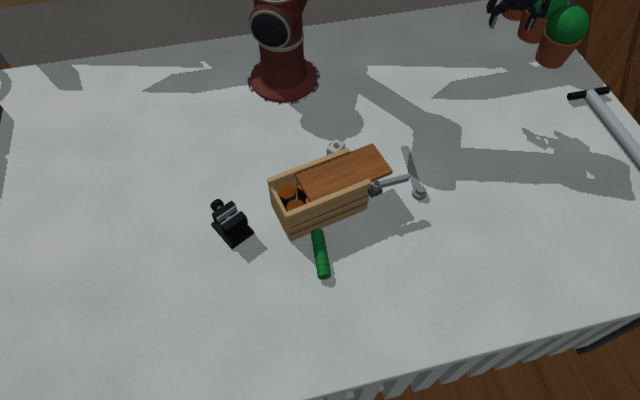

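The top view shows the crate at about (315,218), with its +y end to the left (world +y). The lid (244-345, 190-255) sticks out left. The catch pivot is near (267,199) and its bar points left to about (228,200). The cassette tool lies at (211,240), the rear light at (290,283), the grip cover at (340,160) and the vise at (425,212). The scene view agrees. Next I'll measure the lid and catch.

```bash
python3 - <<'E'
from h import *
im=cv2.imread("pics/top0.png")
c=im[120:310,180:460]; cv2.imwrite("pics/crop.png",cv2.resize(c,None,fx=2.8,fy=2.8,interpolation=cv2.INTER_CUBIC))
hsv=cv2.cvtColor(im,cv2.COLOR_BGR2HSV)
for p in [(280,220),(300,250),(378,210),(240,200),(267,199)]: print(p,hsv[p[1],p[0]])
m=((hsv[...,0]<14)&(hsv[...,1]>110)&(hsv[...,2]>60)).astype(np.uint8); m[:120]=0;m[310:]=0;m[:,:180]=0;m[:,460:]=0
m=cv2.morphologyEx(m,cv2.MORPH_OPEN,np.ones((3,3)))
cs,_=cv2.findContours(m,cv2.RETR_EXTERNAL,cv2.CHAIN_APPROX_NONE)
k=max(cs,key=cv2.contourArea);b=cv2.boxPoints(cv2.minAreaRect(k));print("lid",b,cv2.contourArea(k));print(onz("top",b,.1155))
m2=((hsv[...,0]<28)&(hsv[...,1]>50)&(hsv[...,2]>60)).astype(np.uint8); m2[:120]=0;m2[310:]=0;m2[:,:180]=0;m2[:,460:]=0
cs,_=cv2.findContours(m2,cv2.RETR_EXTERNAL,cv2.CHAIN_APPROX_NONE)
k=max(cs,key=cv2.contourArea);b=cv2.boxPoints(cv2.minAreaRect(k));print("all",b)
print(onz("top",b,.118))
E
```

```text
(280, 220) [ 11 120  87]
(300, 250) [ 18  94 111]
(378, 210) [ 23  28 111]
(240, 200) [70  9 84]
(267, 199) [105   9  54]
lid [[242.05984 213.62186]
 [342.17606 189.35126]
 [352.44492 231.71033]
 [252.3287  255.98093]] 2681.5
[[ 0.50366329  0.18010729  0.1155    ]
 [ 0.55728949 -0.03311563  0.1155    ]
 [ 0.46676889 -0.05478967  0.1155    ]
 [ 0.41459213  0.1558368   0.1155    ]]
all [[239.55371 205.58989]
 [372.1825  176.3666 ]
 [384.66962 233.03893]
 [252.04083 262.2622 ]]
[[ 0.52055417  0.18549489  0.118     ]
 [ 0.58556583 -0.09752525  0.118     ]
 [ 0.46430211 -0.1226568   0.118     ]
 [ 0.40164233  0.1556928   0.118     ]]
```

View pics/crop.png

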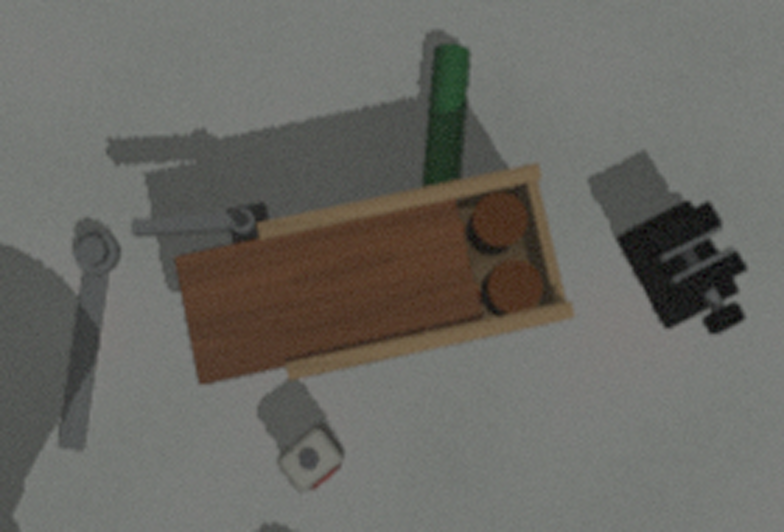

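The crop gives cleaner corners: lid end (177,258) and (200,383), rail outer corners (538,163), (572,316) and (291,378), catch pivot (240,220), catch tip (133,227). I'll solve the crate pose from these.

```bash
python3 - <<'E'
from h import *
f=lambda *p:np.array(p)/2.8+[180,120]-0.3
R=onz("top",f((538,163),(572,316),(291,378)),.121); print("rails",R)
L=onz("top",f((177,258),(200,383)),.1155);print("lid end",L,np.linalg.norm(L[0]-L[1]))
C=onz("top",f((240,220),(133,227)),.116);print("catch",C,np.linalg.norm(C[0]-C[1])-.0)
print("len",np.linalg.norm(R[0]-R[1]),np.linalg.norm(R[1]-R[2]))
# fit crate pose: known points
from scipy.optimize import least_squares
src=np.array([[.06,-.11],[-.06,-.11],[-.06,.11],[.066,.121]]);dst=np.r_[R[:,:2],C[:1,:2]]
rot=lambda a:np.array([[np.cos(a),-np.sin(a)],[np.sin(a),np.cos(a)]])
s=least_squares(lambda p:(src@rot(p[2]).T+p[:2]-dst).ravel(),[.48,.03,.2]);p=s.x;print(p,np.degrees(p[2]),s.fun*1e3)
# lid direction angle using end edge
e=L[0]-L[1];print("edge ang",np.degrees(np.arctan2(e[1],e[0])))
w=lambda q:(np.array(q)-p[:2])@rot(p[2])
print("lid in crate",w(L[:,:2]),"catch",w(C[:,:2])); d=w(C[1,:2])-w(C[0,:2]);print("angle",np.arctan2(d[1],-d[0]))
for n,q in(("lid_shut",(0,.11)),("pivot",(.066,.121)),("tip0",(.066-.084,.121))):print(n,rot(p[2])@q+p[:2])
print(rot(p[2]))
# scene check
P=[np.r_[rot(p[2])@q+p[:2],z] for q,z in (((-.06,.11),.121),((.06,-.11),.121),((.066,.121),.116),(((w(L[:,:2]).mean(0)[0]-.05),w(L[:,:2])[:,1].mean()),.1155),(((w(L[:,:2]).mean(0)[0]+.05),w(L[:,:2])[:,1].mean()),.1155))]
uv=proj("scene",P);print(uv)
im=cv2.imread("pics/scene0.png")[120:260,240:440];im=cv2.resize(im,None,fx=4,fy=4,interpolation=cv2.INTER_CUBIC)
for u in uv: cv2.drawMarker(im,tuple(int(x) for x in (u-[240,120])*4),(255,0,255),0,12)
cv2.imwrite("pics/sc.png",im)
E
```

```text
rails [[ 0.5816671  -0.09636454  0.121     ]
 [ 0.46518961 -0.12074596  0.121     ]
 [ 0.41774634  0.08968426  0.121     ]]
lid end [[0.5074734  0.17840367 0.1155    ]
 [0.41352755 0.15832824 0.1155    ]] 0.0960668871923338
catch [[0.53684777 0.13110464 0.116     ]
 [0.53092839 0.21257072 0.116     ]] 0.08168085159391918
len 0.11900192192933895 0.21571217328371645
[ 0.49950685 -0.00209371  0.22260855] 12.754530187286802 [ 0.6444456   0.23157257  0.08294324 -1.87995309 -1.04418306  2.2612981
  0.31679422 -0.61291758]
edge ang 12.062205855608031
lid in crate [[ 0.0476192   0.17428477]
 [-0.04844067  0.17544555]] catch [[0.06582634 0.12166773]
 [0.07803866 0.20243048]]
angle 1.7208716330400586
lid_shut [0.47522165 0.10519203]
pivot [0.53716457 0.13049172]
tip0 [0.45523728 0.11194666]
[[ 0.97532487 -0.22077455]
 [ 0.22077455  0.97532487]]
[[347.34870256 146.8875258 ]
 [286.8918666  216.34615925]
 [375.99785084 183.11442311]
 [371.34605342 142.30563412]
 [391.63237629 170.44734849]]
```

View pics/sc.png

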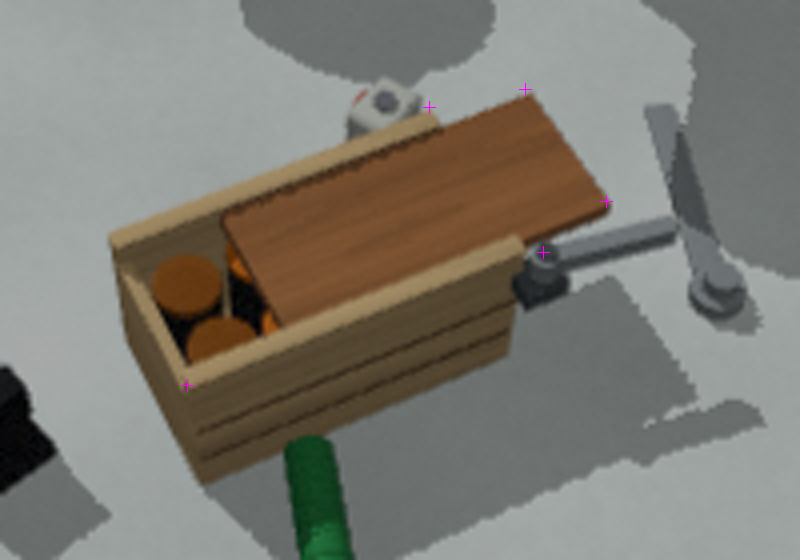

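The crate pose fits within 2 mm. Its yaw is 12.75°, the lid is out about 65 mm and the catch is at about 1.72 rad. The projections also agree in the scene view. Next I'll close the fingers, go above a spot beyond the lid's end, and align the tool's y with the crate's y (+33°).

Emit:
{"op": "drive_tool", "data": {"moves": [[0,0,0.6,0.5,-0.8,0,0],[0,0,1.2,1.0,-1.6,0,0],[0,0,1.8,1.5,-2.4,0,0],[0,0,2.4,2.0,-3.2,0,0],[0,0,3.0,2.5,-4.0,0,0],[0,0,3.6,3.0,-4.8,0,0],[0,0,4.2,3.5,-5.6,0,0],[0,0,4.8,4.0,-6.4,0,0],[0,0,5.5,4.6,-7.4,0,0],[0,0,5.5,4.6,-7.4,0,0]], "grip_force": 30}}

```text
time_s: 1.35
eef_pos: [0.4466, 0.2138, 0.2418]
orientation: [-0.0, -0.109, 0.994, -0.0]
ft_force: [-0.5, 0.9, -0.3]
finger_gap: -0.005
```

Emit:
{"op": "drive_tool", "data": {"moves": [[0,0,0,0,0,-0.7,0],[0,0,0,0,0,-1.4,0],[0,0,0,0,0,-2.1,0],[0,0,0,0,0,-2.66,0],[0,0,0,0,0,-2.66,0],[0,0,0,0,0,-2.66,0]]}}

```text
time_s: 2.1
eef_pos: [0.4457, 0.2174, 0.1104]
orientation: [0.001, -0.112, 0.994, 0.0]
ft_force: [-0.5, 0.3, -0.1]
finger_gap: -0.002
```

```bash
python3 - <<'E'
from h import *
im=snap("scene","s1.png")[:,:,::-1][90:260,260:480]
cv2.imwrite("pics/s1c.png",cv2.resize(im,None,fx=3.5,fy=3.5,interpolation=cv2.INTER_CUBIC))
E
```

```text
(no output)
```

View pics/s1c.png

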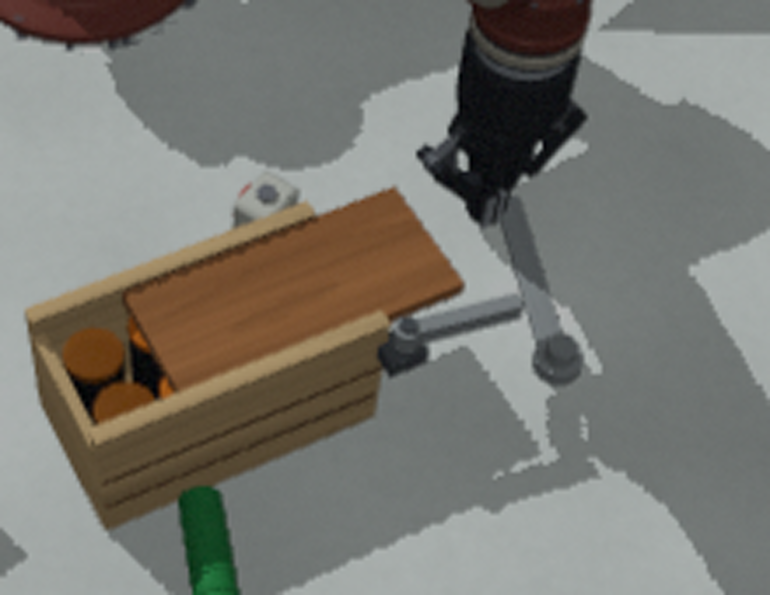

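The closed fingers are about 35 mm past the lid end, centred, and clear of the catch. I'll lower them slightly and push along the crate's -y, (0.221,-0.975).

Emit:
{"op": "drive_tool", "data": {"moves": [[0,0,0,0,0,-0.08,0],[0,0,0,0.044,-0.195,-0.1,0],[0,0,0,0.088,-0.39,-0.1,0],[0,0,0,0.132,-0.585,-0.1,0],[0,0,0,0.165,-0.73,-0.1,0],[0,0,0,0.199,-0.88,-0.1,0],[0,0,0,0.232,-1.02,-0.1,0],[0,0,0,0.265,-1.17,-0.1,0],[0,0,0,0.298,-1.32,-0.1,0]]}}

```text
time_s: 3.28
eef_pos: [0.4604, 0.1503, 0.1044]
orientation: [0.0, -0.112, 0.994, 0.0]
ft_force: [-1.1, 2.1, 1.0]
finger_gap: 0.002
```

Emit:
{"op": "drive_tool", "data": {"moves": [[0,0,0,0.022,-0.1,0,0],[0,0,0,0.044,-0.2,0,0],[0,0,0,0.066,-0.3,0,0],[0,0,0,0.088,-0.4,0,0],[0,0,0,0.105,-0.47,0,0],[0,0,0,0.113,-0.5,0,0],[0,0,0,0.113,-0.5,0,0]]}}

```text
time_s: 4.15
eef_pos: [0.466, 0.1254, 0.1042]
orientation: [0.0, -0.112, 0.994, -0.0]
ft_force: [-0.1, -0.5, 0.3]
finger_gap: 0.003
```

```bash
python3 - <<'E'
from h import *
im=snap("scene","s2.png")[:,:,::-1][90:260,260:480]
cv2.imwrite("pics/s2c.png",cv2.resize(im,None,fx=3.5,fy=3.5,interpolation=cv2.INTER_CUBIC))
E
```

```text
(no output)
```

View pics/s2c.png

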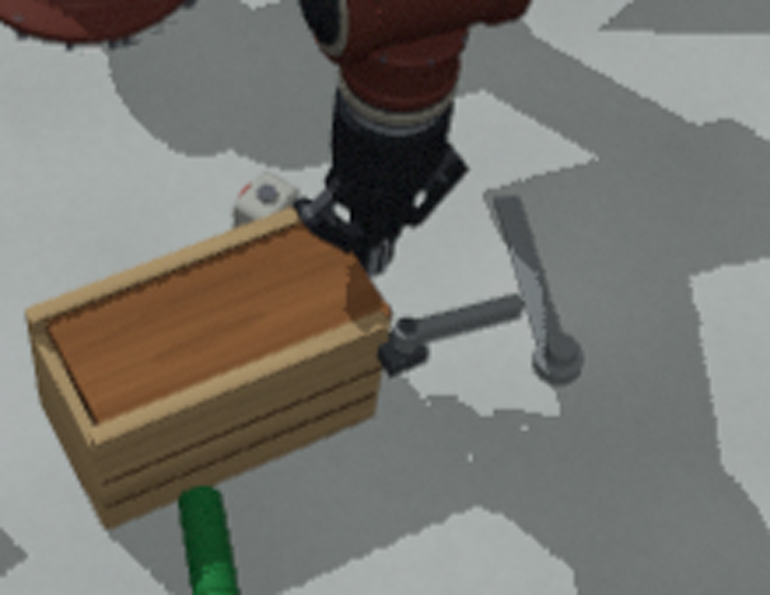

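The lid is nearly shut, and the catch is still open and untouched. I'll creep on until the stop shows in the force.

Emit:
{"op": "drive_tool", "data": {"moves": [[0,0,0,0.009,-0.04,0,0],[0,0,0,0.018,-0.08,0,0],[0,0,0,0.022,-0.1,0,0],[0,0,0,0.022,-0.1,0,0]]}}

```text
time_s: 4.7
eef_pos: [0.467, 0.1206, 0.1042]
orientation: [-0.0, -0.112, 0.994, -0.0]
ft_force: [1.0, 1.1, 0.2]
finger_gap: -0.001
```

Emit:
{"op": "drive_tool", "data": {"moves": [[0,0,0,0.007,-0.03,0,0],[0,0,0,0.013,-0.06,0,0],[0,0,0,0.013,-0.06,0,0]]}}

```text
time_s: 5.08
eef_pos: [0.4676, 0.1175, 0.1042]
orientation: [-0.0, -0.112, 0.994, -0.0]
ft_force: [0.1, 1.4, -0.8]
finger_gap: -0.002
```

Emit:
{"op": "drive_tool", "data": {"moves": [[0,0,0,0.004,-0.02,0,0],[0,0,0,0.009,-0.04,0,0],[0,0,0,0.009,-0.04,0,0]]}}

```text
time_s: 5.45
eef_pos: [0.468, 0.1158, 0.1042]
orientation: [-0.0, -0.112, 0.994, 0.0]
ft_force: [-0.5, 2.7, -1.5]
finger_gap: -0.002
```

Emit:
{"op": "drive_tool", "data": {"moves": [[0,0,0,0.004,-0.02,0,0],[0,0,0,0.009,-0.04,0,0],[0,0,0,0.009,-0.04,0,0]]}}

```text
time_s: 5.82
eef_pos: [0.4681, 0.1156, 0.1043]
orientation: [-0.0, -0.112, 0.994, 0.002]
ft_force: [-1.5, 10.4, -1.0]
finger_gap: -0.002
```

```bash
python3 - <<'E'
from h import *
im=snap("scene","s3.png")[:,:,::-1][130:240,260:390]
a=cv2.resize(im,None,fx=6,fy=5.4,interpolation=cv2.INTER_CUBIC)
cv2.imwrite("pics/s3c.png",a)
E
```

```text
(no output)
```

View pics/s3c.png

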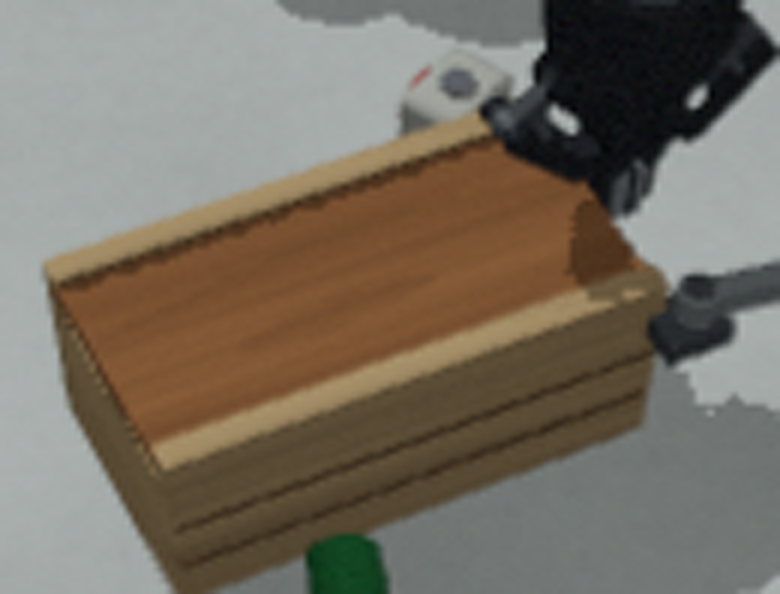

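The force rose to 10 N with no further motion, and the lid's far edge meets the -y wall, so the lid is shut against its stop. The catch is still open. Now I'll back off, lift, cross over the bar and come down on its outer (+x) side.

Emit:
{"op": "drive_tool", "data": {"moves": [[0,0,0,-0.04,0.2,0,0],[0,0,0,-0.1,0.5,0,0],[0,0,0,-0.1,0.5,0.8,0],[0,0,0,-0.1,0.5,1.5,0],[0,0,0,0.6,0.9,1.5,0],[0,0,0,1.4,1.3,1.5,0],[0,0,0,2.1,1.68,1.5,0],[0,0,0,2.1,1.68,1.5,0],[0,0,0,2.1,1.68,1.5,0]]}}

```text
time_s: 7.0
eef_pos: [0.5729, 0.1979, 0.1789]
orientation: [-0.001, -0.112, 0.994, -0.0]
ft_force: [0.2, 0.1, 0.1]
finger_gap: -0.003
```

```bash
python3 - <<'E'
from h import *
o=bot.get_obs();print(o["eef_pos"])
im=snap("top","t4.png")[:,:,::-1][140:290,190:400]
cv2.imwrite("pics/t4c.png",cv2.resize(im,None,fx=3.7,fy=3.7,interpolation=cv2.INTER_CUBIC))
p=np.array([.4995,-.0021]);a0=.2226
R=np.array([[np.cos(a0),-np.sin(a0)],[np.sin(a0),np.cos(a0)]])
for a in np.r_[1.72,np.arange(1.6,-.01,-.2),0,-.06]:
    u=np.array([-np.cos(a),np.sin(a)]);n=np.array([np.sin(a),np.cos(a)])
    d=.006+.011*abs(n[0])+.012*abs(n[1])
    print(round(a,2),np.round((R@(np.array([.066,.121])+.065*u+d*n)+p),4))
E
```

```text
[0.57291287 0.19786519 0.17892999]
1.72 [0.551  0.1967]
1.6 [0.5417 0.1976]
1.4 [0.5297 0.1978]
1.2 [0.5179 0.1959]
1.0 [0.5061 0.1916]
0.8 [0.4948 0.1846]
0.6 [0.4849 0.175 ]
0.4 [0.4769 0.163 ]
0.2 [0.4717 0.149 ]
0.0 [0.4698 0.1337]
0.0 [0.4698 0.1337]
-0.06 [0.4695 0.1303]
```

View pics/t4c.png

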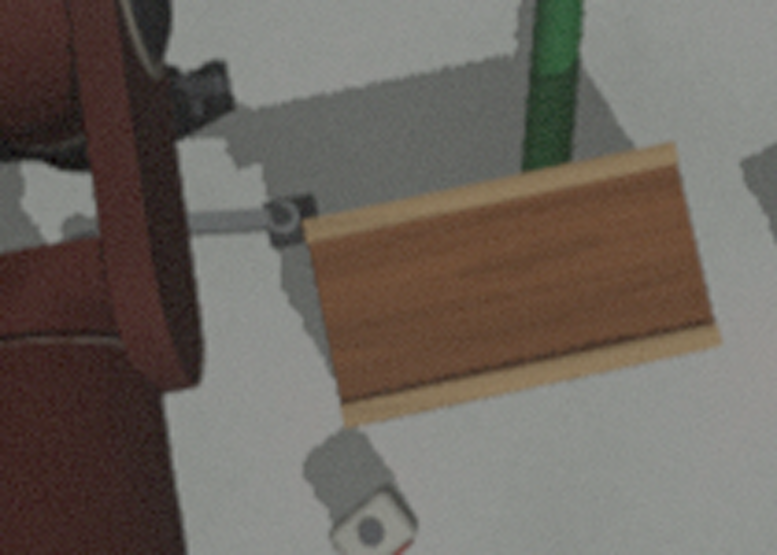

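The top view shows the lid end (310,235)-(345,405) flush with the rail ends, and the catch still pointing out from its pivot at (285,217). I'll descend beside the bar and begin the sweep.

Emit:
{"op": "drive_tool", "data": {"moves": [[0,0,0,0,0,-0.7,0],[0,0,0,0,0,-1.4,0],[0,0,0,0,0,-1.48,0],[0,0,0,-0.2,-0.01,-1.48,0],[0,0,0,-0.4,-0.01,-1.48,0],[0,0,0,-0.62,-0.01,-1.48,0],[0,0,0,-0.74,0,-1.48,0],[0,0,0,-0.86,0,-1.48,0],[0,0,0,-0.86,0,-1.48,0]]}}

```text
time_s: 8.18
eef_pos: [0.53, 0.1978, 0.1053]
orientation: [-0.0, -0.112, 0.994, 0.0]
ft_force: [0.4, 0.6, 0.0]
finger_gap: 0.001
```

Emit:
{"op": "drive_tool", "data": {"moves": [[0,0,0,-0.12,-0.02,0,0],[0,0,0,-0.24,-0.04,0,0],[0,0,0,-0.36,-0.08,0,0],[0,0,0,-0.48,-0.13,0,0],[0,0,0,-0.6,-0.2,0,0],[0,0,0,-0.7,-0.27,0,0],[0,0,0,-0.8,-0.36,0,0],[0,0,0,-0.9,-0.46,0,0],[0,0,0,-0.98,-0.58,0,0],[0,0,0,-1.06,-0.7,0,0]]}}

```text
time_s: 9.43
eef_pos: [0.4773, 0.1623, 0.1053]
orientation: [-0.0, -0.112, 0.994, 0.0]
ft_force: [1.2, 1.0, 0.3]
finger_gap: -0.001
```

```bash
python3 - <<'E'
from h import *
print(bot.get_obs()["eef_pos"])
im=snap("scene","s5.png")[:,:,::-1][90:260,260:480]
cv2.imwrite("pics/s5c.png",cv2.resize(im,None,fx=3.5,fy=3.5,interpolation=cv2.INTER_CUBIC))
E
```

```text
[0.47726121 0.16232385 0.10530204]
```

View pics/s5c.png

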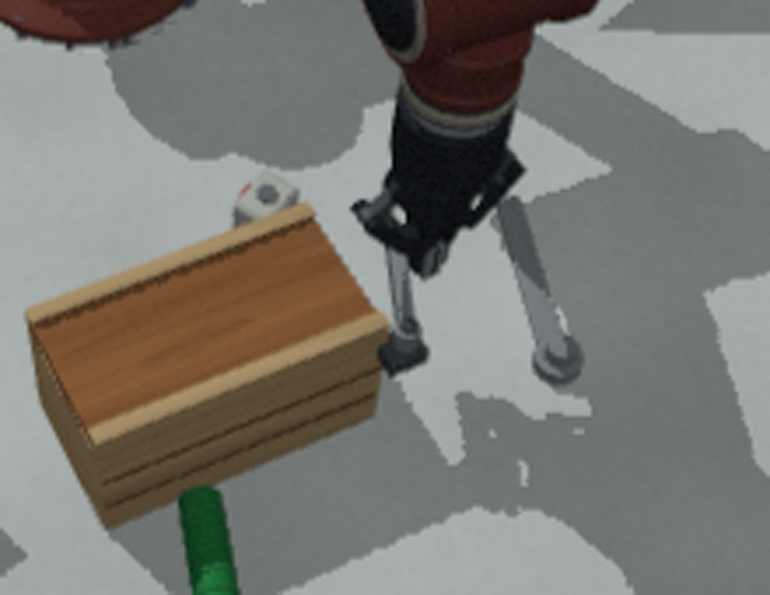

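The catch is following the finger and has come most of the way round. The lid is still flush. I'll finish the sweep gently.

Emit:
{"op": "drive_tool", "data": {"moves": [[0,0,0,-0.06,-0.14,0,0],[0,0,0,-0.1,-0.27,0,0],[0,0,0,-0.13,-0.4,0,0],[0,0,0,-0.15,-0.5,0,0],[0,0,0,-0.15,-0.55,0,0],[0,0,0,-0.15,-0.57,0,0],[0,0,0,-0.15,-0.57,0,0]]}}

```text
time_s: 10.35
eef_pos: [0.47, 0.1341, 0.1052]
orientation: [-0.0, -0.112, 0.994, -0.0]
ft_force: [0.0, -0.2, 0.5]
finger_gap: 0.005
```

Emit:
{"op": "drive_tool", "data": {"moves": [[0,0,0,0,-0.03,0,0],[0,0,0,0,-0.06,0,0],[0,0,0,0,-0.06,0,0]]}}

```text
time_s: 10.72
eef_pos: [0.47, 0.1333, 0.1053]
orientation: [0.0, -0.112, 0.994, 0.003]
ft_force: [1.0, 8.9, -0.3]
finger_gap: 0.002
```

The catch met its stop where predicted, at 9 N. I'll retreat, lift clear and check.

Emit:
{"op": "drive_tool", "data": {"moves": [[0,0,0,-0.03,0.15,0,0],[0,0,0,-0.15,0.6,0,0],[0,0,0,-0.2,0.9,0,0],[0,0,0,-0.2,0.9,1,0],[0,0,0,-0.2,0.9,2,0],[0,0,0,-1,2.1,2.2,0],[0,0,0,-1.8,3.3,2.4,0],[0,0,0,-2.6,4.5,2.4,0],[0,0,0,-3,5.5,2.4,0],[0,0,0,-3,5.5,2.4,0]]}}

```text
time_s: 11.98
eef_pos: [0.3181, 0.4087, 0.2255]
orientation: [0.0, -0.114, 0.993, -0.0]
ft_force: [0.9, 0.0, -0.0]
finger_gap: -0.004
```

```bash
python3 - <<'E'
from h import *
im=snap("top","t6.png")[:,:,::-1][120:310,180:460]
a=cv2.imread("pics/top0.png")[120:310,180:460]
cv2.imwrite("pics/t6c.png",cv2.resize(np.vstack([im,a]),None,fx=1.55*1.0,fy=1.55,interpolation=cv2.INTER_CUBIC))
cv2.imwrite("pics/t6d.png",cv2.resize(im,None,fx=2.8,fy=2.8,interpolation=cv2.INTER_CUBIC))
E
```

```text
(no output)
```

View pics/t6d.png

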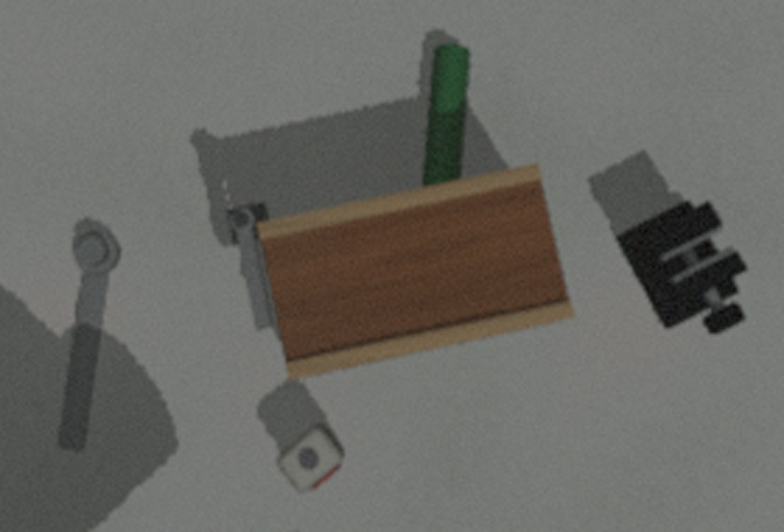

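The final view shows the lid flush with the rail ends. The bar from (242,217) to (265,327) is parallel to the lid edge within about 1°. All four bystanders are at their original pixels and the arm is clear.

```bash
python3 -c "
from workcell import bot
print(bot.hand_in())"
```

```text
the job is handed in; nothing more can be done
None
```

The lid is pushed shut and the catch lies across its end. I handed the job in at about 12 s, and the hand-in reported no verdict.

- **Lid:** I pushed the end face along the crate's -y with closed fingertips until it met its stop. The force rose to about 10 N with no further motion, and the catch was still at about 1.7 rad.
- **Catch:** I crossed over the bar, came down on its outer side and swept it round to its stop. It met the stop where predicted, at about 9 N.
- **Last checks:** In the final top view the lid end is flush with the rails. The bar is parallel to the lid end within about 1°. All four bystanders show no visible shift from their starting positions, and the arm is well clear.

None of the checks failed or disagreed. The crate pose fit had residuals up to about 2 mm, and the projection into the second camera agreed to about 3 mm.

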